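Sort fragile glass bulbs from a leaning rack into colour-coded trays

ROBOT

A 6-joint arm with a two-finger parallel gripper is mounted at the origin on the work surface. World frame = base frame: x ahead of the robot, y to its left, z up, the work surface at z = 0. Lengths are in m, angles in rad, forces in N, time in s.
With the tool pointing down it reaches from about 0.425 to 0.95 m from the base axis. Payload 3.5 kg.
Tool frame: the origin (TCP) lies midway between the tips of the shut fingers; the grasp point (between the pads) lies 19 mm behind it; z points along the fingers, y is the line along which they close (so a half turn about z gives the same grasp; the last joint's range is limited). The gripper opens to 85 mm and grips with 20 to 120 N. Pads are 22 mm wide; open, the fingers measure 114 mm over their backs; the gripper's body (76 mm by 85 mm) begins 54 mm behind the grasp point. The pads swing forward as they close: fully open they stand 13 mm farther back than shut.
Start: joints at [-1.389, 0.286, 1.577, -0, 1.279, -0.15], TCP at [0.22, -0.638, 0.231] pointing down, gripper open.
Joint ranges: [-2.77, 2.77], [-0.9, 2.22], [0.21, 2.48], [-1.53, 4.67], [0.24, 2.81], [-2.84, 2.84]. Speed limits (rad/s): [2.79, 2.79, 3.14, 3.14, 3.14, 3.14].

INTERFACE

Orientations are given as a unit quaternion [x, y, z, w].
In Python, from plant import ctrl gives the robot as it stands.
- The arm moves only by the tool move_arm, never from a script. Its argument "plan" is a list of rows, each an object of numbers: "x", "y", "z": the shift along the tool's x, y, z in m; "yaw": the turn about the tool's z in rad; "fingers": the closure, from 0 (fully open) to 1 (shut). In form: [{"x": .., "y": .., "z": .., "yaw": .., "fingers": ..}, ...]. A call has 1 to 5 rows; each row is the pose to reach, as a shift and turn from the pose commanded when the call began, along the tool's axes at that moment; what a row does not reach only later rows make up. A row lasts 1/10 s, in which the tool goes at most 50 mm and 8.59 degrees, less where a joint would pass 70% of its speed; a pose out of reach is approached as far as the arm can. A call with a gripper value outside its range is refused whole. The fingers move at their own pace and stop on an object; "force" is the grip in N (left out, the last holds). Time passes only in rows, so rows that repeat a pose let the fingers close. It gives the time, the measured TCP pose, the force, the opening and the grip force at its end, in the units of the state.
- ctrl.get_state(): the state, without advancing time (a new reading comes with each control period).
- ctrl.read_camera(name): name is "scene" or "side" or "wrist"; returns the picture (480x640x3 uint8, red, green, blue); there is no depth.
- ctrl.camera_model(name): a dict with "intrinsics" (3x3 intrinsics, pixels), "cam_to_world" (4x4, takes a point from camera to world coordinates); the wrist camera has in their place "tool_from_camera" (4x4, takes a point from camera to tool coordinates, whose origin is the TCP and whose axes are the flange's). Camera axes: x right, y up, looking along -z (the intrinsics and any distortion apply to the point x, -y, -z); pixel columns grow to the right and rows downward; lengths in m; the calibration is good to about 2 mm. The wrist camera is an equidistant fisheye: a pixel r from the principal point sees the ray r / f radians off the axis. A picture is of the moment at which its call begins: read the wrist's pose just before it. camera_model takes no time and is no camera call.
- ctrl.sign_off(): hands the job in; it is judged then, once.
The state is a dict: "time": time; "qpos": joint angles; "dq": joint speeds; "joint_efforts": joint torques, N m; "eef_pos": TCP position; "tcp_rot": TCP orientation; "contact_force": force on the tool from outside, world axes, zero at the start; "wrist_torque": the same for the moment, N m; "opening": opening from 0.0 (shut) to 1.0 (fully open); "finger_force": force on a finger pad.
Only numpy, scipy, OpenCV 4.12 (cv2) and the standard library are available. Lean on these libraries where they do the work, as an engineer would, in place of code of your own. Each camera call takes 0.05 s, during which the arm holds its last target. There are 200 camera calls.

TASK

Take the red-collared and the yellow-collared glass bulb out of the leaning rack and stand each one upright, collar down, in the tray of its own colour. The glass is thin, so hold it lightly and put it down softly, without knocks or drops. Leave the black-collared bulb in the rack, and do not disturb the screwdriver, the jar or the steel dish.

Things in the scene. Friction and masses are not known exactly. Their poses are not given: they have to be found in the camera images.
- bulb_red: Glass bulb, red collar and red dot on the tip, 60 g, in a rack pocket. Collar diameter 38 mm, 36 mm long; then thin glass, diameter 34 mm, straight from 36 to 84 mm, then a dome; 102 mm in all. Origin: centre of the collar's flat underside; z runs from collar to tip. Breaks if gripped (both fingers added) or knocked with over 25 N or let fall over 15 mm: grip with 4 to 8 N a finger
- bulb_yellow: Glass bulb, yellow collar and yellow dot on the tip, 60 g, in a rack pocket. Collar diameter 38 mm, 36 mm long; then thin glass, diameter 34 mm, straight from 36 to 84 mm, then a dome; 102 mm in all. Origin: centre of the collar's flat underside; z runs from collar to tip. Breaks if gripped (both fingers added) or knocked with over 25 N or let fall over 15 mm: grip with 4 to 8 N a finger
- bulb_black: Glass bulb, black collar and black dot on the tip, 60 g, stays in the rack. Collar diameter 38 mm, 36 mm long; then thin glass, diameter 34 mm, straight from 36 to 84 mm, then a dome; 102 mm in all. Origin: centre of the collar's flat underside; z runs from collar to tip. Breaks if gripped (both fingers added) or knocked with over 25 N or let fall over 15 mm: grip with 4 to 8 N a finger
- rack: Fixed plywood rack, 280 mm wide (y), 90 mm deep (x), 81 mm high at the back (+x); origin on the table under its centre. Its top is tipped 30 degrees towards -x and has three round pockets along y, 95 mm apart, one at y = 0: 22 mm deep, square to the tipped top, 1.5 mm wider than the collars. Bulbs lean 30 degrees from vertical to -x, 80 mm standing out; draw them out along their axis
- tray_red: Fixed square red tray with a grey felt floor, 100 x 100 mm outside, 28 mm high, walls 5 mm; origin under its centre, inner floor 5 mm above the table
- tray_yellow: Fixed square yellow tray with a grey felt floor, the same size as the red one; origin under its centre, inner floor 5 mm above the table
- screwdriver: Bystander: screwdriver with a red handle, 170 mm long, lying along its x between the trays, under 35 mm high
- jar: Bystander: amber glass jar, diameter 64 mm, 85 mm high, origin under its centre
- dish: Bystander: round steel dish, diameter 130 mm, 35 mm high, origin under its centre

How it is judged:
At the end, for the whole second after the job is handed in: Red bulb in the red tray, yellow bulb in the yellow: underside within 12 mm of the table, centre within 40 mm of the tray centre in tray x and y, upright within 0.15 rad, under 0.02 m/s. The black bulb is within 20 mm of its start, in its pocket (x of bulb_red in the frame of tray_red between -0.04 and 0.04 m and y of bulb_red in the frame of tray_red between -0.04 and 0.04 m and z of bulb_red in the frame of tray_red below 0.012 m and angle between each of bulb_red, bulb_yellow's own z axis and vertical below 0.15 rad and linear speed of each of bulb_red, bulb_yellow below 0.02 m/s and x of bulb_yellow in the frame of tray_yellow between -0.04 and 0.04 m and y of bulb_yellow in the frame of tray_yellow between -0.04 and 0.04 m and z of bulb_yellow in the frame of tray_yellow below 0.012 m and distance of bulb_black from where it was at the start of the episode below 0.02 m); the robot touches nothing.
It fails at once if a bulb is gripped with more than 25 N, both fingers added (contact force between any of bulb_red, bulb_yellow, bulb_black and the fingers above 25 N).
It fails at once if a bulb is knocked or pressed on the rack, a tray or another bulb with more than 25 N (contact force between any of bulb_red, bulb_yellow, bulb_black and rack above 25 N or contact force between any of bulb_red, bulb_yellow, bulb_black and tray_red above 25 N or contact force between any of bulb_red, bulb_yellow, bulb_black and tray_yellow above 25 N or contact force between bulb_red and bulb_yellow above 25 N or contact force between any of bulb_red, bulb_yellow and bulb_black above 25 N).
It fails at once if a bulb is dropped: out of the fingers it falls or flies at more than 0.6 m/s (a fall of over 18 mm) ((contact force between bulb_red and the fingers below 0.05 N and linear speed of bulb_red above 0.6 m/s) or (contact force between bulb_yellow and the fingers below 0.05 N and linear speed of bulb_yellow above 0.6 m/s) or (contact force between bulb_black and the fingers below 0.05 N and linear speed of bulb_black above 0.6 m/s)).
It fails at once if the black-collared bulb is moved more than 20 mm (distance of bulb_black from where it was at the start of the episode above 0.02 m).
It fails at once if the screwdriver, the jar or the dish is moved more than 30 mm (distance of any of screwdriver, jar, dish from where it was at the start of the episode above 0.03 m).
It also fails if it takes over 59 s, if anything falls off the work surface, if the arm or the gripper's body presses on something with over 40 N, if the wrist force passes 120 N, or if a joint passes its speed limit or range.

## Working session

There is one attempt and no reset: what is moved stays moved. The work goes in short steps, Python scripts to look and compute and a tool call to move; the robot and the scene stay as the last step left them, time stands still between calls to the robot, and variables do not carry over. Pictures are saved under pics/ and viewed, at most 10 in all, crops included, and the job is handed in when it is done.

Besides the shell and the picture viewer there is one more tool, called after "Emit:" as a command line: name --argument value ..., lists and objects as JSON in quotes. move_arm: Moves the arm, as the interface text tells. Its arguments: {"type":"object","properties":{"plan":{"type":"array"},"force":{"type":"number"}},"required":["plan"]}

```bash
ls; mkdir -p pics
python3 - <<'E'
from plant import ctrl
import cv2
s=ctrl.get_state();print(s)
for n in("scene","side","wrist"):
    cv2.imwrite(f"pics/{n}0.png",ctrl.read_camera(n)[:,:,::-1]); print(n,ctrl.camera_model(n))
E
```

```text
pics
{'time': 0.0, 'qpos': array([-1.38897239e+00,  2.87211657e-01,  1.57818015e+00, -2.61205266e-05,
        1.27858488e+00, -1.50006417e-01]), 'dq': array([ 0.00050744, -0.00020748, -0.00040824,  0.00017331,  0.00199589,
       -0.00017105]), 'joint_efforts': array([ 5.93852997e-05, -4.05983698e+01, -2.92623836e+01, -2.05731112e-04,
        5.73132929e-03,  2.49057393e-06]), 'eef_pos': array([ 0.21979546, -0.63751852,  0.2299148 ]), 'tcp_rot': array([ 9.86266298e-01,  1.65158616e-01, -3.14633192e-05, -1.19167083e-03]), 'contact_force': array([ 0.58396355, -0.2329518 ,  0.55434887]), 'wrist_torque': array([ 0.04112657, -0.00828262,  0.03466132]), 'finger_force': 0.0, 'opening': 1.0006054485932065}
scene {'intrinsics': array([[581.18515993,   0.        , 324.62806094],
       [  0.        , 581.18515993, 244.3049321 ],
       [  0.        ,   0.        ,   1.        ]]), 'cam_to_world': array([[-0.78840546, -0.51870656,  0.33069673,  1.00811723],
       [ 0.61502352, -0.65349572,  0.44123624,  0.56399738],
       [-0.01276324,  0.55125933,  0.83423633,  1.19805597],
       [ 0.      
[... 320 characters left out ...]
0.40635722,  0.73694023,  0.86636392],
       [-0.00663891,  0.87772396,  0.47912063,  0.65277847],
       [ 0.        ,  0.        ,  0.        ,  1.        ]])}
wrist {'intrinsics': array([[371.64829954,   0.        , 319.38269579],
       [  0.        , 371.64829954, 238.67203115],
       [  0.        ,   0.        ,   1.        ]]), 'tool_from_camera': array([[ 5.34013104e-04,  9.56907098e-01,  2.90393735e-01,
         7.42478870e-02],
       [ 9.99999302e-01, -2.04912849e-04, -1.16369650e-03,
         9.79037808e-04],
       [-1.05404403e-03,  2.90394153e-01, -9.56906539e-01,
        -1.42715836e-01],
       [ 0.00000000e+00,  0.00000000e+00,  0.00000000e+00,
         1.00000000e+00]])}
```

View pics/scene0.png

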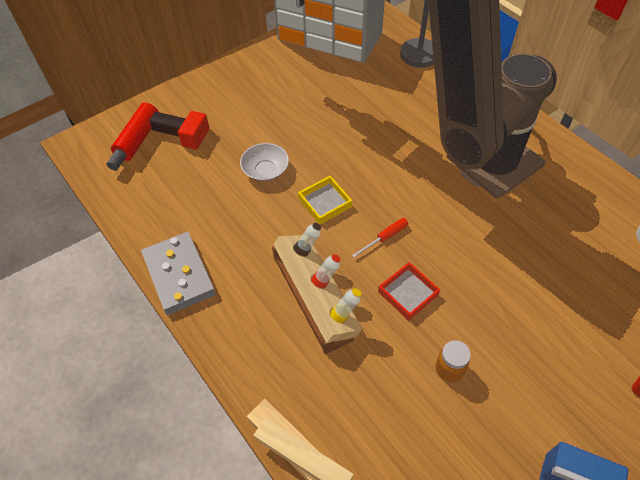

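View pics/side0.png

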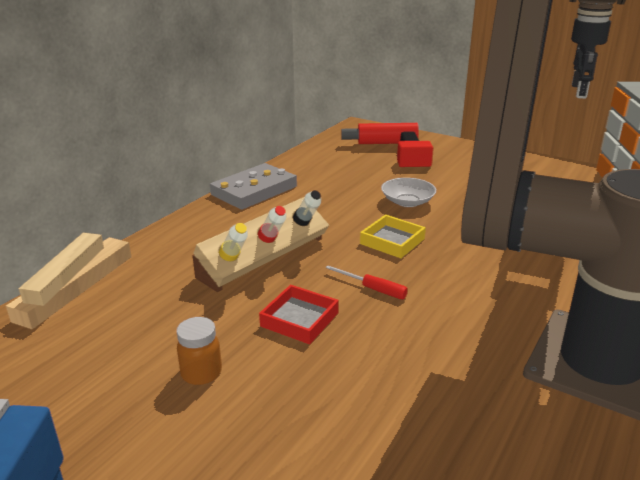

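Run:
```python
import cv2
a=cv2.imread("pics/scene0.png")[170:350,265:445];cv2.imwrite("pics/sc.png",cv2.resize(a,(600,600),interpolation=cv2.INTER_CUBIC))
a=cv2.imread("pics/side0.png")[180:340,190:430];cv2.imwrite("pics/sd.png",cv2.resize(a,(780,520),interpolation=cv2.INTER_CUBIC))
```

```text
(no output)
```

View pics/sc.png

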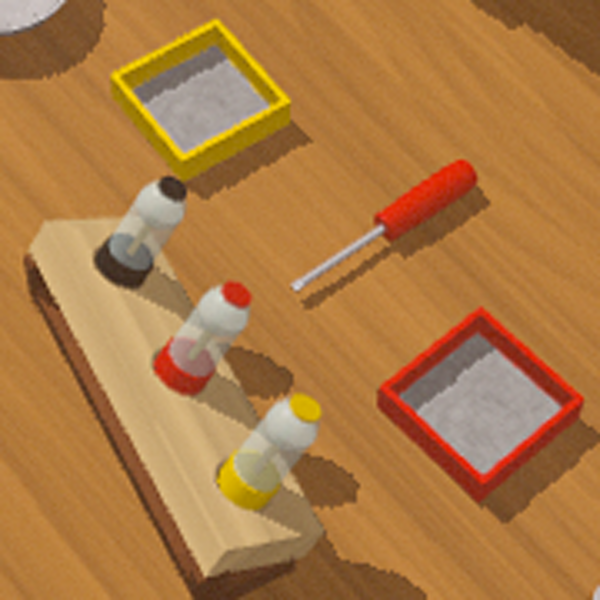

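View pics/sd.png

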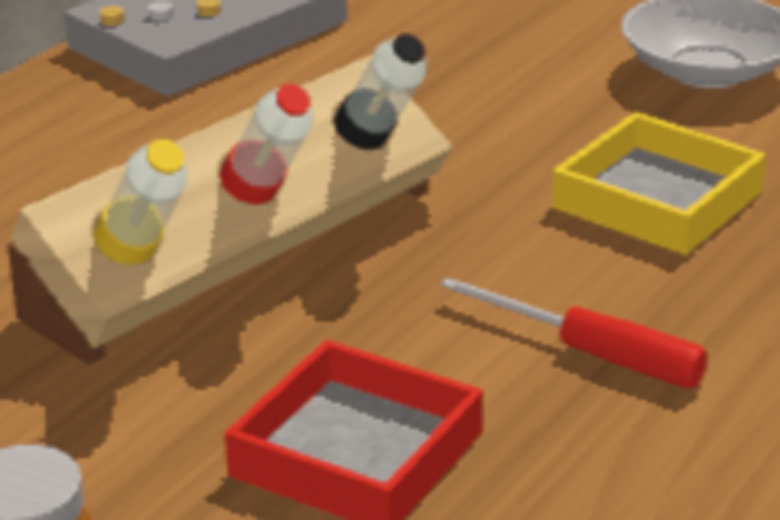

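```bash
cat > h.py <<'E'
import numpy as np
from plant import ctrl
def P(n):
    m=ctrl.camera_model(n);W=np.linalg.inv(m["cam_to_world"]);return m["intrinsics"]@np.diag([1,-1,-1])@W[:3]
def proj(n,X):
    p=P(n)@np.r_[X,1];return p[:2]/p[2]
def tri(a,b):
    A=[]
    for n,p in(("scene",a),("side",b)):
        M=P(n);A+=[p[0]*M[2]-M[0],p[1]*M[2]-M[1]]
    X=np.linalg.svd(A)[2][-1];X=X[:3]/X[3]
    return X,max(np.linalg.norm(proj("scene",X)-a),np.linalg.norm(proj("side",X)-b))
SC=lambda u,v:np.array([265+u/3.3333,170+v/3.3333])
SD=lambda u,v:np.array([190+u/3.25,180+v/3.25])
E
python3 - <<'E'
from h import *
np.set_printoptions(precision=4,suppress=True)
T={}
for k,a,b in[("blk",(172,189),(409,47)),("red",(237,293),(293,99)),("yel",(306,408),(165,156))]:
    T[k],e=tri(SC(*a),SD(*b));print(k,T[k],e)
d=T["yel"]-T["blk"];print("spacing",np.linalg.norm(d)/2,"yaw",np.arctan2(d[1],d[0])-np.pi/2)
for k,c in{"ytray":[((217,20),(764,157)),((290,100),(688,213)),((183,160),(555,173)),((112,75),(637,115))],"rtray":[((481,308),(482,393)),((582,398),(390,484)),((481,487),(228,435)),((379,391),(330,343))]}.items():
    R=[tri(SC(*a),SD(*b)) for a,b in c];X=np.array([r[0] for r in R]);print(k,X.mean(0),max(r[1] for r in R),"\n",X)
    d=X[1]-X[0];print(np.arctan2(d[1],d[0])-np.pi/2,np.linalg.norm(d))
for k in T:
    d=T["yel"]-T["blk"];y=np.array([d[0],d[1],0]);y/=np.linalg.norm(y);x=np.array([y[1],-y[0],0])
    a=-.5*x+np.array([0,0,.866]); 
    for s in(100,36,22): 
        q=T[k]-a*(100-s)/1000;u=proj("scene",q);v=proj("side",q);print(k,s,q,(u-[265,170])*3.333,(v-[190,180])*3.25)
E
```

```text
blk [ 0.5675 -0.0525  0.1276] 0.7532007531114175
red [0.5858 0.0409 0.1283] 0.3374067256033437
yel [0.6049 0.1341 0.1282] 0.47809164771296936
spacing 0.09516654953346579 yaw -0.19749175736435332
ytray [ 0.4513 -0.1721  0.0257] 0.5429205326532844 
 [[ 0.399  -0.2178  0.0245]
 [ 0.4061 -0.1189  0.0284]
 [ 0.5036 -0.1263  0.025 ]
 [ 0.4963 -0.2254  0.0249]]
-0.0718404916939619 0.09920621722474203
rtray [0.4643 0.1585 0.0252] 1.3580461209012922 
 [[0.4171 0.1077 0.0252]
 [0.4131 0.2047 0.0288]
 [0.5112 0.2101 0.0237]
 [0.5159 0.1113 0.0231]]
0.041474661425568105 0.09708973054742498
blk 100 [ 0.5675 -0.0525  0.1276] [171.9317 186.509 ] [407.1313  48.5812]
blk 36 [ 0.5989 -0.0588  0.0722] [132.6571 249.5958] [371.791  113.0639]
blk 22 [ 0.6057 -0.0602  0.0601] [124.3636 262.9176] [364.4016 126.5467]
red 100 [0.5858 0.0409 0.1283] [236.9145 291.8817] [292.1465  99.6885]
red 36 [0.6172 0.0346 0.0728] [194.2692 354.1572] [259.441  165.4491]
red 22 [0.624  0.0332 0.0607] [185.2758 367.2904] [252.6183 179.1676]
yel 100 [0.6049 0.1341 0.1282] [305.8201 406.4421] [163.7627 156.9399]
yel 36 [0.6362 0.1278 0.0728] [259.4407 467.5425] [134.533  223.8169]
yel 22 [0.6431 0.1264 0.0607] [249.6735 480.4099] [128.4507 237.7332]
```

Emit:
move_arm --plan '[{"x":0.631,"y":-0.595,"z":0.0,"yaw":0.53,"fingers":0},{"x":0.631,"y":-0.595,"z":0.0,"yaw":0.53,"fingers":0},{"x":0.631,"y":-0.595,"z":0.0,"yaw":0.53,"fingers":0},{"x":0.631,"y":-0.595,"z":0.0,"yaw":0.53,"fingers":0},{"x":0.631,"y":-0.595,"z":0.0,"yaw":0.53,"fingers":0}]'

```text
time: 0.65
eef_pos: [0.3365, -0.4147, 0.2309]
tcp_rot: [0.995, -0.1, -0.0, -0.0]
contact_force: [0.5, 0.1, -0.2]
opening: 1.001
finger_force: 0.0
```

```bash
cat >> h.py <<'E'
from scipy.spatial.transform import Rotation as R
np.set_printoptions(precision=4,suppress=True)
def st(): 
    s=ctrl.get_state();r=R.from_quat(s["tcp_rot"]).as_matrix();return s,s["eef_pos"],r
def delta(X,ang=None):
    s,p,r=st();th=np.arctan2(r[1,0],r[0,0])
    print("t",s["time"],"pos",p,"ang",round(th,4),"F",s["contact_force"],"open",round(s["opening"],4),"ff",s["finger_force"])
    print("tool delta",r.T@(np.array(X)-p),"yaw",None if ang is None else th-ang)
E
python3 -c "
from h import *
delta([.6226,.1306,.2],-.1975)"
```

```text
t 0.65 pos [ 0.3365 -0.4147  0.2309] ang -0.2002 F [ 0.5056  0.075  -0.2318] open 1.0014 ff 0.0
tool delta [ 0.172  -0.5913  0.0312] yaw -0.002709263552124669
```

Emit:
move_arm --plan '[{"x":0.0137,"y":-0.048,"z":0,"yaw":0,"fingers":0},{"x":0.0274,"y":-0.096,"z":0,"yaw":0,"fingers":0},{"x":0.041,"y":-0.144,"z":0,"yaw":0,"fingers":0},{"x":0.055,"y":-0.192,"z":0,"yaw":0,"fingers":0},{"x":0.068,"y":-0.239,"z":0,"yaw":0,"fingers":0}]'

```text
time: 1.15
eef_pos: [0.4502, -0.1938, 0.2313]
tcp_rot: [0.995, -0.099, 0.0, 0.0]
contact_force: [0.8, -0.9, -0.9]
opening: 0.998
finger_force: 0.0
```

Emit:
move_arm --plan '[{"x":0.0137,"y":-0.048,"z":0,"yaw":0,"fingers":0},{"x":0.0274,"y":-0.096,"z":0,"yaw":0,"fingers":0},{"x":0.041,"y":-0.144,"z":0,"yaw":0,"fingers":0},{"x":0.055,"y":-0.192,"z":0,"yaw":0,"fingers":0},{"x":0.068,"y":-0.239,"z":0,"yaw":0,"fingers":0}]'

```text
time: 1.65
eef_pos: [0.5639, 0.0273, 0.2312]
tcp_rot: [0.995, -0.099, 0.0, 0.0]
contact_force: [-0.7, -0.8, 0.7]
opening: 0.996
finger_force: 0.0
```

Emit:
move_arm --plan '[{"x":0.012,"y":-0.035,"z":0.01,"yaw":0,"fingers":0},{"x":0.024,"y":-0.075,"z":0.02,"yaw":0,"fingers":0},{"x":0.036,"y":-0.113,"z":0.031,"yaw":0,"fingers":0},{"x":0.036,"y":-0.113,"z":0.031,"yaw":0,"fingers":0},{"x":0.036,"y":-0.113,"z":0.031,"yaw":0,"fingers":0}]'

```text
time: 2.15
eef_pos: [0.6205, 0.1295, 0.1991]
tcp_rot: [0.995, -0.098, -0.001, 0.0]
contact_force: [0.4, -0.3, 0.6]
opening: 1.0
finger_force: 0.0
```

```bash
cat >> h.py <<'E'
def wproj(X,pr=None):
    p,r=pr if pr else st()[1:]
    m=ctrl.camera_model("wrist");T=m["tool_from_camera"];K=m["intrinsics"]
    c=T[:3,:3].T@(r.T@(np.array(X)-p)-T[:3,3]);v=np.array([c[0],-c[1],-c[2]])
    rho=np.hypot(v[0],v[1]);t=np.arctan2(rho,v[2]);return K[:2,2]+K[0,0]*t*v[:2]/rho
E
python3 - <<'E'
from h import *
import cv2
delta([.6226,.1306,.2],-.1975)
a=ctrl.read_camera("wrist");cv2.imwrite("pics/w1.png",a[:,:,::-1])
for X in([.6049,.1341,.1282],[.6226,.1306,.097],[.6362,.1278,.0728],[.6172,.0346,.0728],[.5858,.0409,.1283]): print(X,wproj(X))
E
```

```text
t 2.15 pos [0.6205 0.1295 0.1991] ang -0.1964 F [ 0.3611 -0.3448  0.5514] open 0.9996 ff 0.0
tool delta [ 0.0018 -0.0015 -0.0009] yaw 0.001097224243558348
[0.6049, 0.1341, 0.1282] [314.156  278.7916]
[0.6226, 0.1306, 0.097] [314.5428 236.8835]
[0.6362, 0.1278, 0.0728] [314.9649 209.6364]
[0.6172, 0.0346, 0.0728] [438.7223 211.0856]
[0.5858, 0.0409, 0.1283] [459.1253 277.551 ]
```

View pics/w1.png

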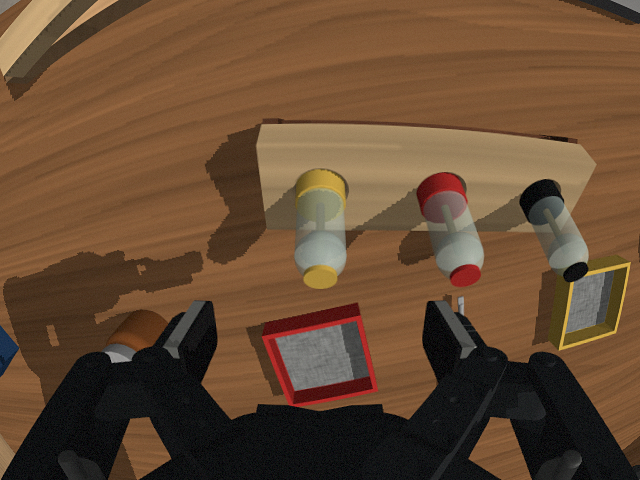

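Emit:
move_arm --plan '[{"x":0.002,"y":0,"z":0.04,"yaw":0,"fingers":0},{"x":0.002,"y":0,"z":0.08,"yaw":0,"fingers":0.2},{"x":0.002,"y":0,"z":0.11,"yaw":0,"fingers":0.3},{"x":0.002,"y":0,"z":0.126,"yaw":0,"fingers":0.4},{"x":0.002,"y":0,"z":0.126,"yaw":0,"fingers":0.4}]' --force 20

```text
time: 2.7
eef_pos: [0.6212, 0.1272, 0.0721]
tcp_rot: [0.995, -0.1, -0.002, 0.0]
contact_force: [-0.2, -0.2, 0.1]
opening: 0.601
finger_force: 0.0
```

Emit:
move_arm --plan '[{"x":0,"y":0,"z":0,"yaw":0,"fingers":0.48},{"x":0,"y":0,"z":0,"yaw":0,"fingers":0.48},{"x":0,"y":0,"z":0,"yaw":0,"fingers":0.48}]'

```text
time: 3.0
eef_pos: [0.6245, 0.1284, 0.0768]
tcp_rot: [0.995, -0.099, 0.002, -0.0]
contact_force: [0.1, -0.2, 0.3]
opening: 0.519
finger_force: 0.0
```

Run:
```python
from h import *
import cv2
delta([.6226,.1306,.073],-.1975)
a=ctrl.read_camera("wrist")[150:420,180:480,::-1];cv2.imwrite("pics/w2.png",cv2.resize(a,None,fx=2.2,fy=2.2))
```

```text
t 3.0 pos [0.6245 0.1284 0.0768] ang -0.1982 F [ 0.0801 -0.2096  0.305 ] open 0.5189 ff 0.0
tool delta [-0.0023 -0.0018  0.0038] yaw -0.0007206841737655012
```

View pics/w2.png

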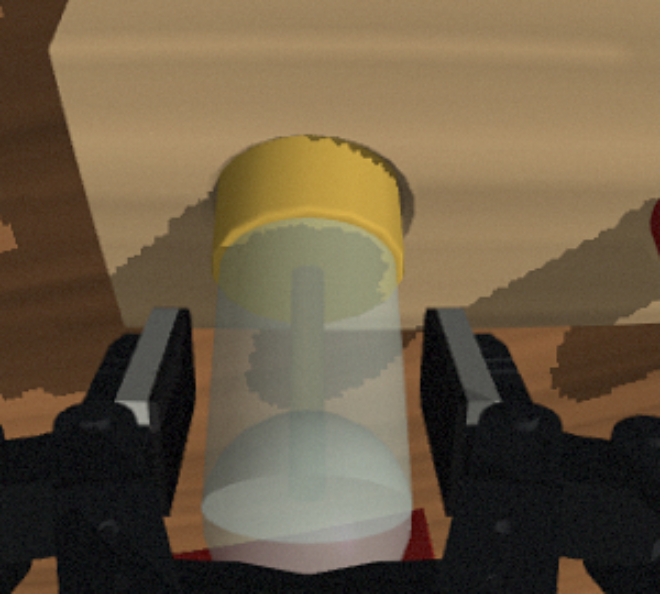

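Emit:
move_arm --plan '[{"x":0,"y":0,"z":0,"yaw":0,"fingers":0.55},{"x":0,"y":0,"z":0,"yaw":0,"fingers":0.58},{"x":0,"y":0,"z":0,"yaw":0,"fingers":0.58}]' --force 20

```text
time: 3.35
eef_pos: [0.623, 0.1285, 0.0745]
tcp_rot: [0.995, -0.099, 0.0, -0.0]
contact_force: [0.4, 0.5, 0.5]
opening: 0.419
finger_force: 0.0
```

Emit:
move_arm --plan '[{"x":0,"y":0,"z":0,"yaw":0,"fingers":0.59},{"x":0,"y":0,"z":0,"yaw":0,"fingers":0.595},{"x":0,"y":0,"z":0,"yaw":0,"fingers":0.595}]'

```text
time: 3.65
eef_pos: [0.6229, 0.1284, 0.0742]
tcp_rot: [0.995, -0.099, -0.0, 0.0]
contact_force: [-0.2, 0.1, 0.8]
opening: 0.404
finger_force: 0.0
```

Emit:
move_arm --plan '[{"x":0,"y":0,"z":0,"yaw":0,"fingers":0.6},{"x":0,"y":0,"z":0,"yaw":0,"fingers":0.6}]'

```text
time: 3.85
eef_pos: [0.623, 0.1284, 0.0743]
tcp_rot: [0.995, -0.099, -0.0, -0.0]
contact_force: [-0.2, -0.2, 0.3]
opening: 0.4
finger_force: 0.0
```

Emit:
move_arm --plan '[{"x":0,"y":0,"z":0,"yaw":0,"fingers":0.603},{"x":0,"y":0,"z":0,"yaw":0,"fingers":0.603}]'

```text
time: 4.05
eef_pos: [0.623, 0.1284, 0.0743]
tcp_rot: [0.995, -0.099, -0.0, -0.0]
contact_force: [1.2, -0.1, 0.0]
opening: 0.394
finger_force: 1.8
```

Contact found; creep up.

Emit:
move_arm --plan '[{"x":0,"y":0,"z":0,"yaw":0,"fingers":0.607},{"x":0,"y":0,"z":0,"yaw":0,"fingers":0.607}]'

```text
time: 4.25
eef_pos: [0.6229, 0.1285, 0.0743]
tcp_rot: [0.995, -0.099, -0.0, -0.0]
contact_force: [0.5, -0.7, -0.0]
opening: 0.395
finger_force: 9.2
```

Emit:
move_arm --plan '[{"x":0,"y":0,"z":0,"yaw":0,"fingers":0.6055},{"x":0,"y":0,"z":0,"yaw":0,"fingers":0.6055}]'

```text
time: 4.45
eef_pos: [0.623, 0.1284, 0.0743]
tcp_rot: [0.995, -0.099, 0.0, -0.0]
contact_force: [0.8, 1.1, -0.6]
opening: 0.4
finger_force: 9.1
```

Emit:
move_arm --plan '[{"x":0,"y":0,"z":0,"yaw":0,"fingers":0.604},{"x":0,"y":0,"z":0,"yaw":0,"fingers":0.604}]'

```text
time: 4.65
eef_pos: [0.623, 0.1284, 0.0743]
tcp_rot: [0.995, -0.099, 0.0, -0.0]
contact_force: [0.5, -0.2, -0.1]
opening: 0.396
finger_force: 5.3
```

Emit:
move_arm --plan '[{"x":-0.001,"y":0,"z":-0.0017,"yaw":0,"fingers":0.604},{"x":-0.003,"y":0,"z":-0.0052,"yaw":0,"fingers":0.604},{"x":-0.006,"y":0,"z":-0.0104,"yaw":0,"fingers":0.604},{"x":-0.009,"y":0,"z":-0.0156,"yaw":0,"fingers":0.604},{"x":-0.012,"y":0,"z":-0.0208,"yaw":0,"fingers":0.604}]'

```text
time: 5.15
eef_pos: [0.6109, 0.1308, 0.0957]
tcp_rot: [0.995, -0.099, -0.0, 0.0]
contact_force: [-0.7, -0.4, -0.6]
opening: 0.396
finger_force: 5.2
```

Emit:
move_arm --plan '[{"x":-0.003,"y":0,"z":-0.0052,"yaw":0,"fingers":0.604},{"x":-0.006,"y":0,"z":-0.0104,"yaw":0,"fingers":0.604},{"x":-0.009,"y":0,"z":-0.0156,"yaw":0,"fingers":0.604},{"x":-0.009,"y":0,"z":-0.0156,"yaw":0,"fingers":0.604}]'

```text
time: 5.55
eef_pos: [0.6026, 0.1327, 0.1119]
tcp_rot: [0.995, -0.099, 0.001, -0.0]
contact_force: [-1.0, -0.2, -0.1]
opening: 0.395
finger_force: 5.2
```

Run:
```python
from h import *
import cv2
delta([.4513,-.1721,.24],-.0718)
a=ctrl.read_camera("side")[120:330,150:430,::-1];b=ctrl.read_camera("wrist")[100:420,180:460,::-1]
cv2.imwrite("pics/c1.png",np.hstack([cv2.resize(a,(400,300)),cv2.resize(b,(350,400))[:300]]) )
```

```text
t 5.55 pos [0.6026 0.1327 0.1119] ang -0.198 F [-0.9725 -0.2196 -0.1162] open 0.3947 ff 5.226105451583862
tool delta [-0.0882  0.3286 -0.1284] yaw -0.1261892323600782
```

View pics/c1.png

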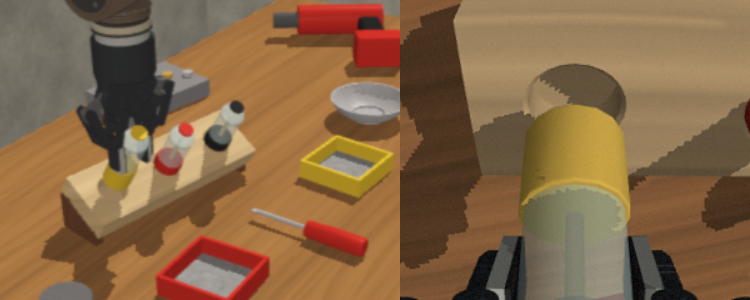

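Emit:
move_arm --plan '[{"x":0,"y":0,"z":-0.012,"yaw":0,"fingers":0.604},{"x":0,"y":0,"z":-0.035,"yaw":0,"fingers":0.604},{"x":0,"y":0,"z":-0.06,"yaw":0,"fingers":0.604},{"x":-0.003,"y":0.01,"z":-0.085,"yaw":0,"fingers":0.604},{"x":-0.011,"y":0.03,"z":-0.105,"yaw":0,"fingers":0.604}]'

```text
time: 6.15
eef_pos: [0.5866, 0.1057, 0.2183]
tcp_rot: [0.995, -0.098, 0.001, -0.0]
contact_force: [0.1, -0.5, -0.4]
opening: 0.396
finger_force: 5.2
```

Emit:
move_arm --plan '[{"x":-0.01,"y":0.028,"z":-0.01,"yaw":0,"fingers":0.604},{"x":-0.02,"y":0.056,"z":-0.01,"yaw":0,"fingers":0.604},{"x":-0.03,"y":0.084,"z":-0.01,"yaw":0,"fingers":0.604},{"x":-0.04,"y":0.112,"z":-0.01,"yaw":0,"fingers":0.604},{"x":-0.05,"y":0.14,"z":-0.01,"yaw":0,"fingers":0.604}]'

```text
time: 6.65
eef_pos: [0.5085, -0.0231, 0.2265]
tcp_rot: [0.995, -0.099, 0.0, 0.0]
contact_force: [0.6, 0.0, -0.5]
opening: 0.394
finger_force: 5.2
```

Emit:
move_arm --plan '[{"x":-0.01,"y":0.028,"z":0,"yaw":-0.025,"fingers":0.604},{"x":-0.02,"y":0.056,"z":0,"yaw":-0.05,"fingers":0.604},{"x":-0.03,"y":0.084,"z":0,"yaw":-0.075,"fingers":0.604},{"x":-0.04,"y":0.112,"z":0,"yaw":-0.1,"fingers":0.604},{"x":-0.05,"y":0.14,"z":0,"yaw":-0.126,"fingers":0.604}]'

```text
time: 7.15
eef_pos: [0.4319, -0.1505, 0.2265]
tcp_rot: [0.999, -0.036, 0.0, 0.0]
contact_force: [-0.2, -0.3, -0.8]
opening: 0.394
finger_force: 5.2
```

```bash
python3 -c "
from h import *
delta([.4219,-.170,.065],-.0718)"
```

```text
t 7.15 pos [ 0.4319 -0.1505  0.2265] ang -0.0711 F [-0.1824 -0.2784 -0.7813] open 0.3941 ff 5.218130126595497
tool delta [-0.0087  0.02    0.1615] yaw 0.0007288973042501312
```

Emit:
move_arm --plan '[{"x":-0.004,"y":0.01,"z":0.02,"yaw":0,"fingers":0.604},{"x":-0.008,"y":0.019,"z":0.05,"yaw":0,"fingers":0.604},{"x":-0.008,"y":0.019,"z":0.08,"yaw":0,"fingers":0.604},{"x":-0.008,"y":0.019,"z":0.11,"yaw":0,"fingers":0.604},{"x":-0.008,"y":0.019,"z":0.135,"yaw":0,"fingers":0.604}]'

```text
time: 7.65
eef_pos: [0.4229, -0.168, 0.0899]
tcp_rot: [0.999, -0.036, -0.0, -0.0]
contact_force: [-0.6, 0.1, -0.5]
opening: 0.393
finger_force: 5.2
```

Emit:
move_arm --plan '[{"x":0,"y":0,"z":0.01,"yaw":0,"fingers":0.604},{"x":0,"y":0,"z":0.018,"yaw":0,"fingers":0.604},{"x":0,"y":0,"z":0.025,"yaw":0,"fingers":0.604},{"x":0,"y":0,"z":0.025,"yaw":0,"fingers":0.604},{"x":0,"y":0,"z":0.025,"yaw":0,"fingers":0.604}]'

```text
time: 8.15
eef_pos: [0.4238, -0.1683, 0.0666]
tcp_rot: [0.999, -0.036, 0.001, 0.0]
contact_force: [-0.0, 0.4, -0.6]
opening: 0.399
finger_force: 5.2
```

Run:
```python
from h import *
import cv2
delta([.4219,-.170,.065],-.0718)
a=ctrl.read_camera("side")[120:300,300:480,::-1];b=ctrl.read_camera("wrist")[100:460,150:490,::-1]
cv2.imwrite("pics/c2.png",np.hstack([cv2.resize(a,(400,400),interpolation=cv2.INTER_CUBIC),cv2.resize(b,(380,400))]) )
```

```text
t 8.15 pos [ 0.4238 -0.1683  0.0666] ang -0.0721 F [-0.0141  0.4121 -0.6326] open 0.399 ff 5.189841091632843
tool delta [-0.0018  0.0019  0.0016] yaw -0.0002754953259263976
```

View pics/c2.png

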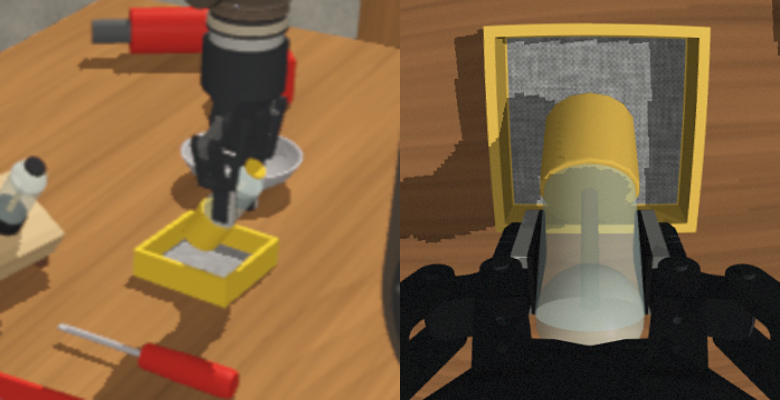

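Emit:
move_arm --plan '[{"x":0,"y":0.001,"z":0.005,"yaw":0,"fingers":0.604},{"x":0,"y":0.001,"z":0.009,"yaw":0,"fingers":0.604},{"x":0,"y":0.001,"z":0.012,"yaw":0,"fingers":0.604},{"x":0,"y":0.001,"z":0.014,"yaw":0,"fingers":0.604},{"x":0,"y":0.001,"z":0.014,"yaw":0,"fingers":0.604}]'

```text
time: 8.75
eef_pos: [0.4227, -0.1687, 0.0512]
tcp_rot: [0.999, -0.036, -0.0, -0.0]
contact_force: [-0.4, 0.5, -0.3]
opening: 0.394
finger_force: 5.2
```

Emit:
move_arm --plan '[{"x":0,"y":0,"z":0.001,"yaw":0,"fingers":0.604},{"x":0,"y":0,"z":0.002,"yaw":0,"fingers":0.604},{"x":0,"y":0,"z":0.002,"yaw":0,"fingers":0.604}]'

```text
time: 9.05
eef_pos: [0.4231, -0.1689, 0.0497]
tcp_rot: [0.999, -0.036, -0.0, -0.0]
contact_force: [-0.1, -0.1, -0.9]
opening: 0.396
finger_force: 5.2
```

Emit:
move_arm --plan '[{"x":0,"y":0,"z":0.001,"yaw":0,"fingers":0.604},{"x":0,"y":0,"z":0.0015,"yaw":0,"fingers":0.604},{"x":0,"y":0,"z":0.0015,"yaw":0,"fingers":0.604}]'

```text
time: 9.35
eef_pos: [0.4231, -0.1689, 0.0482]
tcp_rot: [0.999, -0.036, -0.0, -0.0]
contact_force: [-1.1, 0.5, 0.8]
opening: 0.39
finger_force: 5.2
```

Emit:
move_arm --plan '[{"x":0,"y":0,"z":0.001,"yaw":0,"fingers":0.604},{"x":0,"y":0,"z":0.001,"yaw":0,"fingers":0.604}]'

```text
time: 9.55
eef_pos: [0.423, -0.1688, 0.0471]
tcp_rot: [0.999, -0.036, -0.0, -0.0]
contact_force: [0.1, -0.1, -0.7]
opening: 0.4
finger_force: 5.2
```

Emit:
move_arm --plan '[{"x":0,"y":0,"z":0.001,"yaw":0,"fingers":0.604},{"x":0,"y":0,"z":0.001,"yaw":0,"fingers":0.604}]'

```text
time: 9.75
eef_pos: [0.423, -0.1689, 0.0461]
tcp_rot: [0.999, -0.036, -0.0, -0.0]
contact_force: [-0.2, -0.7, -0.4]
opening: 0.401
finger_force: 5.2
```

Emit:
move_arm --plan '[{"x":0,"y":0,"z":0.001,"yaw":0,"fingers":0.604},{"x":0,"y":0,"z":0.001,"yaw":0,"fingers":0.604}]'

```text
time: 9.95
eef_pos: [0.4232, -0.1689, 0.0454]
tcp_rot: [0.999, -0.036, 0.0, -0.0]
contact_force: [-0.8, 0.0, 1.8]
opening: 0.396
finger_force: 5.3
```

Emit:
move_arm --plan '[{"x":0,"y":0,"z":0.001,"yaw":0,"fingers":0.604},{"x":0,"y":0,"z":0.001,"yaw":0,"fingers":0.604}]'

```text
time: 10.15
eef_pos: [0.4234, -0.169, 0.045]
tcp_rot: [0.999, -0.036, -0.0, -0.0]
contact_force: [-2.1, 1.2, 5.5]
opening: 0.399
finger_force: 5.6
```

Emit:
move_arm --plan '[{"x":0.002,"y":0,"z":0,"yaw":0,"fingers":0.604},{"x":0.004,"y":0,"z":-0.0004,"yaw":0,"fingers":0.604},{"x":0.006,"y":0,"z":-0.0008,"yaw":0,"fingers":0.604},{"x":0.008,"y":0,"z":-0.001,"yaw":0,"fingers":0.604},{"x":0.01,"y":0,"z":-0.0012,"yaw":0,"fingers":0.604}]'

```text
time: 10.65
eef_pos: [0.4332, -0.1697, 0.0454]
tcp_rot: [0.999, -0.036, -0.0, 0.0]
contact_force: [-0.6, 0.3, 2.5]
opening: 0.397
finger_force: 5.2
```

Run:
```python
from h import *
import cv2
delta([.4219,-.170,.065],-.0718)
a=ctrl.read_camera("wrist")[:,:,::-1];cv2.imwrite("pics/w3.png",a)
hsv=cv2.cvtColor(a,cv2.COLOR_BGR2HSV)
```

```text
t 10.65 pos [ 0.4332 -0.1697  0.0454] ang -0.0721 F [-0.6303  0.3264  2.4734] open 0.3972 ff 5.191043838858604
tool delta [-0.0112  0.0011 -0.0196] yaw -0.0003412145398956762
```

```bash
cat >> h.py <<'E'
import cv2
def coll(a,h0,h1,f=None):
    "rows/cols of collar component (largest one near image centre) in wrist picture (RGB)"
    h=cv2.cvtColor(np.ascontiguousarray(a),cv2.COLOR_RGB2HSV)
    m=((h[...,0]>=h0)&(h[...,0]<=h1)&(h[...,1]>120)&(h[...,2]>60)).astype(np.uint8)
    n,l,s,c=cv2.connectedComponentsWithStats(m)
    return [(s[i],c[i]) for i in range(1,n) if s[i,4]>300 and 260<c[i,0]<380]
def pred(tilt,s=.0635,dz=-.024,r=.019):
    "wrist image top row of the collar for a tilt towards tool -x, grasp point fixed in tool frame"
    _,p,rt=st();a=np.array([-np.sin(tilt),0,-np.cos(tilt)]);u=np.array([np.cos(tilt),0,-np.sin(tilt)])
    o=[]
    for q in(0,.036):
        for k in(1,-1): o.append(wproj(p+rt@(np.array([0,0,dz])+a*(q-s)+k*r*u))[1])
    return np.round(o,1)
E
python3 - <<'E'
from h import *
a=cv2.imread("pics/w3.png")[:,:,::-1]
for x in coll(a,20,35):print(x)
for t in(30,25,20,15,10,0):print(t,pred(np.radians(t)))
a=cv2.imread("pics/w2.png")
E
```

```text
(array([  211,   140,   228,   203, 11077], dtype=int32), array([327.6874, 214.4522]))
(array([ 276,  198,   88,   90, 4482], dtype=int32), array([319.4665, 233.8217]))
30 [188.6 245.7 249.1 304.2]
25 [196.1 255.3 250.3 310.1]
20 [204.1 265.2 252.2 316.2]
15 [212.4 275.1 254.5 322.3]
10 [221.1 285.2 257.4 328.5]
0 [239.4 305.7 264.4 341. ]
```

Run:
```python
import cv2,numpy as np
a=cv2.imread("pics/w3.png")[100:400,170:470]
b=cv2.imread("pics/side0.png")
cv2.imwrite("pics/w3c.png",cv2.resize(a,(600,600)))
```

```text
(no output)
```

View pics/w3c.png

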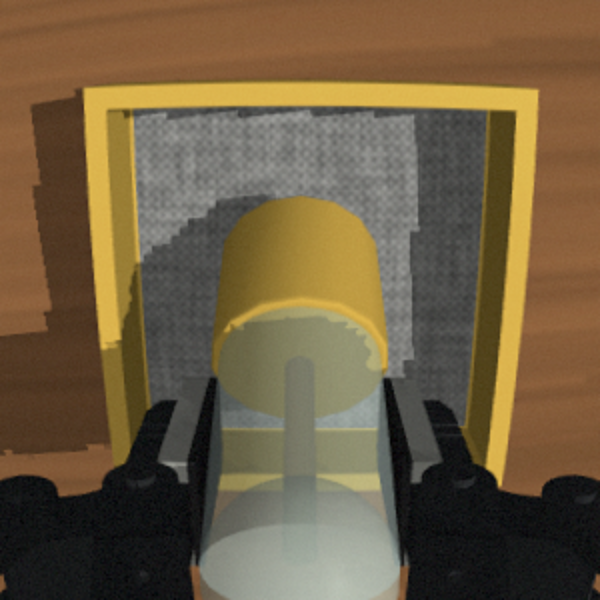

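Emit:
move_arm --plan '[{"x":0.0025,"y":0,"z":-0.0002,"yaw":0,"fingers":0.604},{"x":0.005,"y":0,"z":-0.0002,"yaw":0,"fingers":0.604},{"x":0.0075,"y":0,"z":-0.0002,"yaw":0,"fingers":0.604},{"x":0.01,"y":0,"z":0,"yaw":0,"fingers":0.604},{"x":0.012,"y":0,"z":0.0001,"yaw":0,"fingers":0.604}]'

```text
time: 11.2
eef_pos: [0.4452, -0.1704, 0.0452]
tcp_rot: [0.999, -0.036, -0.0, -0.0]
contact_force: [-1.1, 0.5, 1.4]
opening: 0.396
finger_force: 5.0
```

Run:
```python
from h import *
delta([.4219,-.170,.065],-.0718)
for x in coll(ctrl.read_camera("wrist"),20,35):print(x)
for t in(20,15,10,0):print(t,pred(np.radians(t)))
```

```text
t 11.2 pos [ 0.4452 -0.1704  0.0452] ang -0.0722 F [-1.1007  0.5329  1.423 ] open 0.3961 ff 5.017315819859505
tool delta [-0.0233  0.0013 -0.0198] yaw -0.0003828933268009149
(array([  213,   163,   225,   183, 10535], dtype=int32), array([328.2346, 224.4045]))
(array([ 277,  214,   86,   77, 3503], dtype=int32), array([319.3854, 244.948 ]))
20 [204.1 265.2 252.2 316.2]
15 [212.4 275.1 254.5 322.3]
10 [221.1 285.2 257.4 328.5]
0 [239.4 305.7 264.4 341. ]
```

Emit:
move_arm --plan '[{"x":0.0025,"y":0,"z":0.0002,"yaw":0,"fingers":0.604},{"x":0.005,"y":0,"z":0.0006,"yaw":0,"fingers":0.604},{"x":0.0075,"y":0,"z":0.001,"yaw":0,"fingers":0.604},{"x":0.01,"y":0,"z":0.0016,"yaw":0,"fingers":0.604},{"x":0.011,"y":0,"z":0.0018,"yaw":0,"fingers":0.604}]'

```text
time: 11.75
eef_pos: [0.4563, -0.1713, 0.0435]
tcp_rot: [0.999, -0.036, 0.0, -0.0]
contact_force: [-1.3, 0.8, 1.8]
opening: 0.397
finger_force: 4.9
```

Run:
```python
from h import *
delta([.4219,-.170,.065],-.0718)
for x in coll(ctrl.read_camera("wrist"),20,35):print(x)
for t in(20,15,10,5,0):print(t,pred(np.radians(t)))
```

```text
t 11.75 pos [ 0.4563 -0.1713  0.0435] ang -0.0721 F [-1.2994  0.8019  1.7504] open 0.3973 ff 4.926772937178612
tool delta [-0.0344  0.0012 -0.0215] yaw -0.0003263810819125884
(array([  213,   186,   225,   160, 10143], dtype=int32), array([327.8737, 235.7522]))
(array([ 278,  231,   84,   65, 2632], dtype=int32), array([319.272 , 255.9966]))
(array([ 285,  387,   70,   24, 1181], dtype=int32), array([319.4124, 398.63  ]))
20 [204.1 265.2 252.2 316.2]
15 [212.4 275.1 254.5 322.3]
10 [221.1 285.2 257.4 328.5]
5 [230.2 295.4 260.7 334.7]
0 [239.4 305.7 264.4 341. ]
```

Emit:
move_arm --plan '[{"x":0.001,"y":0,"z":0.0004,"yaw":0,"fingers":0.604},{"x":0.002,"y":0,"z":0.0006,"yaw":0,"fingers":0.604},{"x":0.002,"y":0,"z":0.0006,"yaw":0,"fingers":0.602},{"x":0.002,"y":0,"z":0.0006,"yaw":0,"fingers":0.6},{"x":0.002,"y":0,"z":0.0006,"yaw":0,"fingers":0.598}]'

```text
time: 12.3
eef_pos: [0.458, -0.1714, 0.0428]
tcp_rot: [0.999, -0.036, 0.0, 0.0]
contact_force: [-0.5, 1.0, 0.0]
opening: 0.408
finger_force: 0.0
```

Emit:
move_arm --plan '[{"x":0,"y":0,"z":0,"yaw":0,"fingers":0.593},{"x":0,"y":0,"z":0,"yaw":0,"fingers":0.585},{"x":0,"y":0,"z":0,"yaw":0,"fingers":0.56},{"x":0,"y":0,"z":0,"yaw":0,"fingers":0.5},{"x":0,"y":0,"z":0,"yaw":0,"fingers":0.3}]'

```text
time: 12.8
eef_pos: [0.458, -0.1714, 0.0429]
tcp_rot: [0.999, -0.036, 0.0, -0.0]
contact_force: [-0.2, -0.1, 0.3]
opening: 0.654
finger_force: 0.0
```

Emit:
move_arm --plan '[{"x":0,"y":0,"z":0,"yaw":0,"fingers":0.3},{"x":0,"y":0,"z":-0.02,"yaw":0,"fingers":0.2},{"x":0,"y":0,"z":-0.06,"yaw":0,"fingers":0.1},{"x":0,"y":0,"z":-0.11,"yaw":0,"fingers":0},{"x":0,"y":0,"z":-0.155,"yaw":0,"fingers":0}]'

```text
time: 13.3
eef_pos: [0.4578, -0.1713, 0.1998]
tcp_rot: [0.999, -0.036, 0.0, 0.0]
contact_force: [0.6, 0.2, -0.6]
opening: 0.999
finger_force: 0.0
```

```bash
cat >> h.py <<'E'
def blobs(n,h0,h1,box):
    a=ctrl.read_camera(n);h=cv2.cvtColor(np.ascontiguousarray(a),cv2.COLOR_RGB2HSV)
    m=((h[...,0]>=h0)&(h[...,0]<=h1)&(h[...,1]>120)&(h[...,2]>60)).astype(np.uint8)
    k,l,s,c=cv2.connectedComponentsWithStats(m)
    return a,[(s[i],c[i]) for i in range(1,k) if s[i,4]>15 and box[0]<c[i,0]<box[2] and box[1]<c[i,1]<box[3]]
E
python3 - <<'E'
from h import *
g=np.array([.6226,.1306,.2])-np.array([.6049,.1341,0])+np.array([.5858,.0409,0])
delta(g,-.1975)
# expected upright bulb at tray centre: tip
for n,b in(("scene",(285,150,365,230)),("side",(350,170,440,260))):
    a,B=blobs(n,20,35,b);cv2.imwrite(f"pics/{n}_p1.png",a[:,:,::-1])
    for x in B:print(n,x)
    for X in([.4583,-.1715,.107],[.4583,-.1715,.023]):print(proj(n,X))
E
```

```text
t 13.3 pos [ 0.4578 -0.1713  0.1998] ang -0.0722 F [ 0.5791  0.1749 -0.5972] open 0.9993 ff 0.0
tool delta [ 0.1303 -0.2187 -0.0002] yaw 0.1252791641190168
scene (array([298, 175,  54,  50, 820], dtype=int32), array([324.8829, 199.95  ]))
scene (array([314, 191,  16,  19, 152], dtype=int32), array([321.6184, 202.4276]))
[322.5997 176.8613]
[323.1144 198.1434]
side (array([384, 193,  11,   6,  46], dtype=int32), array([389.1522, 195.2609]))
side (array([ 360,  218,   66,   41, 1548], dtype=int32), array([392.1305, 237.0859]))
[391.7978 194.9419]
[389.8525 230.8808]
```

Emit:
move_arm --plan '[{"x":0.025,"y":-0.041,"z":0,"yaw":0.03,"fingers":0},{"x":0.05,"y":-0.083,"z":0,"yaw":0.06,"fingers":0},{"x":0.075,"y":-0.124,"z":0,"yaw":0.09,"fingers":0},{"x":0.1,"y":-0.166,"z":0,"yaw":0.125,"fingers":0},{"x":0.121,"y":-0.2,"z":0,"yaw":0.125,"fingers":0}]'

```text
time: 13.9
eef_pos: [0.5938, 0.0216, 0.197]
tcp_rot: [0.995, -0.098, -0.0, -0.0]
contact_force: [1.0, -0.8, 0.6]
opening: 1.002
finger_force: 0.0
```

Emit:
move_arm --plan '[{"x":0.012,"y":-0.015,"z":0,"yaw":0,"fingers":0},{"x":0.012,"y":-0.015,"z":0,"yaw":0,"fingers":0},{"x":0.012,"y":-0.015,"z":0,"yaw":0,"fingers":0}]'

```text
time: 14.2
eef_pos: [0.6072, 0.0318, 0.1968]
tcp_rot: [0.995, -0.098, -0.001, 0.0]
contact_force: [-0.8, 0.9, 0.2]
opening: 1.003
finger_force: 0.0
```

Run:
```python
from h import *
delta([.6039,.0352,.0743],-.1975)
a=ctrl.read_camera("wrist");cv2.imwrite("pics/w4.png",a[:,:,::-1])
h=cv2.cvtColor(a,cv2.COLOR_RGB2HSV)
m=(((h[...,0]<8)|(h[...,0]>172))&(h[...,1]>140)&(h[...,2]>60)).astype(np.uint8)
n,l,s,c=cv2.connectedComponentsWithStats(m)
for i in range(1,n):
    if s[i,4]>150:print(s[i],c[i])
print(wproj([.5858,.0409,.1283]))
```

```text
t 14.2 pos [0.6072 0.0318 0.1968] ang -0.1964 F [-0.7888  0.9075  0.2267] open 1.0032 ff 0.0
tool delta [-0.0037 -0.0028  0.1225] yaw 0.0010523232121653903
[ 291  178   50   40 1002] [315.6647 192.3992]
[298 277  34  23 630] [314.3079 287.7651]
[ 201  309   89   98 2860] [252.3497 361.986 ]
[367 367  26  48 828] [379.9106 389.4988]
[  0 454  14  26 184] [  4.2337 463.0109]
[309.1763 289.6208]
```

Emit:
move_arm --plan '[{"x":-0.0036,"y":-0.003,"z":0.03,"yaw":0,"fingers":0},{"x":-0.0036,"y":-0.003,"z":0.07,"yaw":0,"fingers":0.2},{"x":-0.0036,"y":-0.003,"z":0.1,"yaw":0,"fingers":0.3},{"x":-0.0036,"y":-0.003,"z":0.1225,"yaw":0,"fingers":0.4},{"x":-0.0036,"y":-0.003,"z":0.1225,"yaw":0,"fingers":0.4}]' --force 20

```text
time: 14.75
eef_pos: [0.601, 0.0344, 0.0711]
tcp_rot: [0.995, -0.099, -0.004, 0.0]
contact_force: [-0.1, -0.3, -0.0]
opening: 0.601
finger_force: 0.0
```

Emit:
move_arm --plan '[{"x":0,"y":0,"z":0,"yaw":0,"fingers":0.48},{"x":0,"y":0,"z":0,"yaw":0,"fingers":0.48},{"x":0,"y":0,"z":0,"yaw":0,"fingers":0.52},{"x":0,"y":0,"z":0,"yaw":0,"fingers":0.52},{"x":0,"y":0,"z":0,"yaw":0,"fingers":0.52}]'

```text
time: 15.25
eef_pos: [0.6053, 0.0353, 0.0763]
tcp_rot: [0.995, -0.098, 0.001, 0.0]
contact_force: [-0.0, -0.1, -0.3]
opening: 0.481
finger_force: 0.0
```

Run:
```python
from h import *
delta([.6039,.0352,.0743],-.1975)
a=ctrl.read_camera("wrist");cv2.imwrite("pics/w5.png",a[:,:,::-1])
h=cv2.cvtColor(a,cv2.COLOR_RGB2HSV)
m=(((h[...,0]<8)|(h[...,0]>172))&(h[...,1]>110)&(h[...,2]>60)).astype(np.uint8)
n,l,s,c=cv2.connectedComponentsWithStats(m)
for i in range(1,n):
    if s[i,4]>300:print(s[i],c[i])
w=cv2.imread("pics/w2.png") # yellow reference, crop offset (180,150), scale 2.2
h=cv2.cvtColor(w,cv2.COLOR_BGR2HSV);m=((h[...,0]>=20)&(h[...,0]<=35)&(h[...,1]>140)&(h[...,2]>60)).astype(np.uint8)
n,l,s,c=cv2.connectedComponentsWithStats(m);i=1+np.argmax(s[1:,4]);print("yellow ref",s[i]/2.2+[180,150,0,0,0],c[i]/2.2+[180,150])
```

```text
t 15.25 pos [0.6053 0.0353 0.0763] ang -0.1971 F [-0.0228 -0.122  -0.3233] open 0.4812 ff 0.0
tool delta [-0.0014  0.0004  0.002 ] yaw 0.00039625752340938236
[ 276  211   88   68 3284] [319.5314 237.0822]
yellow ref [ 275.9091  211.3636   88.1818   67.2727 7050.4545] [319.8721 236.7559]
```

Matches the yellow reference almost exactly. Close.

Emit:
move_arm --plan '[{"x":0,"y":0,"z":0,"yaw":0,"fingers":0.56},{"x":0,"y":0,"z":0,"yaw":0,"fingers":0.58},{"x":0,"y":0,"z":0,"yaw":0,"fingers":0.59},{"x":0,"y":0,"z":0,"yaw":0,"fingers":0.597},{"x":0,"y":0,"z":0,"yaw":0,"fingers":0.6}]'

```text
time: 15.8
eef_pos: [0.6049, 0.0354, 0.0754]
tcp_rot: [0.995, -0.098, -0.0, -0.0]
contact_force: [-0.6, 0.1, 1.0]
opening: 0.401
finger_force: 0.0
```

Emit:
move_arm --plan '[{"x":0,"y":0,"z":0,"yaw":0,"fingers":0.602},{"x":0,"y":0,"z":0,"yaw":0,"fingers":0.603},{"x":0,"y":0,"z":0,"yaw":0,"fingers":0.604},{"x":0,"y":0,"z":0,"yaw":0,"fingers":0.605},{"x":0,"y":0,"z":0,"yaw":0,"fingers":0.605}]'

```text
time: 16.3
eef_pos: [0.6049, 0.0353, 0.0754]
tcp_rot: [0.995, -0.098, -0.0, -0.0]
contact_force: [0.1, 0.9, 0.4]
opening: 0.396
finger_force: 5.3
```

Emit:
move_arm --plan '[{"x":-0.001,"y":0,"z":-0.0017,"yaw":0,"fingers":0.605},{"x":-0.003,"y":0,"z":-0.0052,"yaw":0,"fingers":0.605},{"x":-0.006,"y":0,"z":-0.0104,"yaw":0,"fingers":0.605},{"x":-0.009,"y":0,"z":-0.0156,"yaw":0,"fingers":0.605},{"x":-0.012,"y":0,"z":-0.0208,"yaw":0,"fingers":0.605}]'

```text
time: 16.8
eef_pos: [0.5928, 0.0378, 0.0968]
tcp_rot: [0.995, -0.098, 0.0, -0.0]
contact_force: [-1.2, 0.0, -0.5]
opening: 0.397
finger_force: 5.3
```

Emit:
move_arm --plan '[{"x":-0.003,"y":0,"z":-0.0052,"yaw":0,"fingers":0.605},{"x":-0.006,"y":0,"z":-0.0104,"yaw":0,"fingers":0.605},{"x":-0.009,"y":0,"z":-0.0156,"yaw":0,"fingers":0.605},{"x":-0.012,"y":0,"z":-0.028,"yaw":0,"fingers":0.605},{"x":-0.016,"y":0,"z":-0.05,"yaw":0,"fingers":0.605}]'

```text
time: 17.3
eef_pos: [0.576, 0.0409, 0.1456]
tcp_rot: [0.995, -0.098, -0.002, -0.0]
contact_force: [0.1, -0.3, -0.6]
opening: 0.4
finger_force: 5.3
```

Emit:
move_arm --plan '[{"x":-0.008,"y":-0.003,"z":-0.02,"yaw":0,"fingers":0.605},{"x":-0.02,"y":-0.01,"z":-0.03,"yaw":0,"fingers":0.605},{"x":-0.035,"y":-0.02,"z":-0.03,"yaw":0,"fingers":0.605},{"x":-0.055,"y":-0.03,"z":-0.03,"yaw":0,"fingers":0.605},{"x":-0.075,"y":-0.04,"z":-0.03,"yaw":0,"fingers":0.605}]'

```text
time: 17.8
eef_pos: [0.5101, 0.0956, 0.1757]
tcp_rot: [0.995, -0.098, -0.001, -0.0]
contact_force: [-0.5, 0.2, -0.7]
opening: 0.397
finger_force: 5.3
```

```bash
python3 -c "
from h import *
delta([.4348,.1573,.06],.0415)
ctrl.read_camera('wrist')
delta([.4348,.1573,.06],.0415)"
```

```text
t 17.8 pos [0.5101 0.0956 0.1757] ang -0.1973 F [-0.5343  0.1723 -0.7208] open 0.3968 ff 5.306267808191478
tool delta [-0.0858 -0.0457  0.1158] yaw -0.23876285049471135
t 17.85 pos [0.5074 0.0975 0.175 ] ang -0.1957 F [-2.4381  2.9111 -1.169 ] open 0.3959 ff 5.318747358833207
tool delta [-0.0822 -0.0445  0.1155] yaw -0.23719875183044464
```

Emit:
move_arm --plan '[{"x":-0.017,"y":-0.009,"z":0,"yaw":-0.05,"fingers":0.605},{"x":-0.034,"y":-0.018,"z":0,"yaw":-0.1,"fingers":0.605},{"x":-0.051,"y":-0.027,"z":0,"yaw":-0.15,"fingers":0.605},{"x":-0.068,"y":-0.036,"z":0,"yaw":-0.2,"fingers":0.605},{"x":-0.081,"y":-0.044,"z":0.005,"yaw":-0.237,"fingers":0.605}]'

```text
time: 18.35
eef_pos: [0.44, 0.1549, 0.1717]
tcp_rot: [1.0, 0.022, 0.001, -0.0]
contact_force: [0.4, -0.5, 0.2]
opening: 0.397
finger_force: 5.3
```

Emit:
move_arm --plan '[{"x":0,"y":0,"z":0.02,"yaw":0,"fingers":0.605},{"x":0,"y":0,"z":0.045,"yaw":0,"fingers":0.605},{"x":0,"y":0,"z":0.07,"yaw":0,"fingers":0.605},{"x":0,"y":0,"z":0.09,"yaw":0,"fingers":0.605},{"x":0,"y":0,"z":0.105,"yaw":0,"fingers":0.605}]'

```text
time: 18.85
eef_pos: [0.4395, 0.1542, 0.0645]
tcp_rot: [1.0, 0.021, -0.001, 0.0]
contact_force: [0.0, 0.7, -0.7]
opening: 0.397
finger_force: 5.3
```

Emit:
move_arm --plan '[{"x":0,"y":0,"z":0,"yaw":0,"fingers":0.605},{"x":0,"y":0,"z":0,"yaw":0,"fingers":0.605},{"x":0,"y":0,"z":0,"yaw":0,"fingers":0.605}]'

```text
time: 19.15
eef_pos: [0.4417, 0.1541, 0.0673]
tcp_rot: [1.0, 0.02, 0.001, -0.0]
contact_force: [-0.7, 0.5, -0.1]
opening: 0.398
finger_force: 5.3
```

Run:
```python
from h import *
delta([.4348,.1573,.05],.0415)
a=ctrl.read_camera("wrist");b=ctrl.read_camera("side")[200:380,220:400]
cv2.imwrite("pics/w6.png",np.hstack([cv2.resize(a[100:420,160:480],(400,400)),cv2.resize(b,(400,400))])[:,:,::-1])
```

```text
t 19.15 pos [0.4417 0.1541 0.0673] ang 0.0405 F [-0.6571  0.5272 -0.1177] open 0.3983 ff 5.3214238096552435
tool delta [-0.0068 -0.0035  0.0173] yaw -0.0009956609781714212
```

View pics/w6.png

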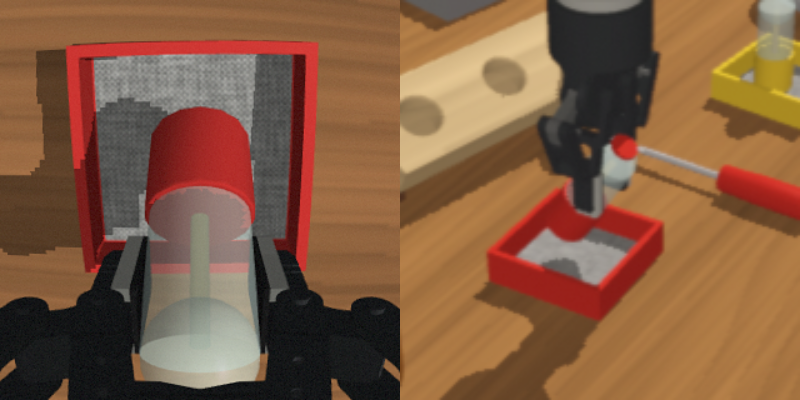

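Emit:
move_arm --plan '[{"x":-0.003,"y":-0.0015,"z":0.004,"yaw":0,"fingers":0.605},{"x":-0.006,"y":-0.003,"z":0.008,"yaw":0,"fingers":0.605},{"x":-0.0065,"y":-0.0035,"z":0.012,"yaw":0,"fingers":0.605},{"x":-0.0065,"y":-0.0035,"z":0.015,"yaw":0,"fingers":0.605},{"x":-0.0065,"y":-0.0035,"z":0.015,"yaw":0,"fingers":0.605}]'

```text
time: 19.75
eef_pos: [0.4338, 0.1569, 0.0506]
tcp_rot: [1.0, 0.02, -0.001, 0.0]
contact_force: [-0.2, 0.6, -0.7]
opening: 0.396
finger_force: 5.3
```

Emit:
move_arm --plan '[{"x":0,"y":0,"z":0,"yaw":0,"fingers":0.605},{"x":0,"y":0,"z":0.001,"yaw":0,"fingers":0.605},{"x":0,"y":0,"z":0.002,"yaw":0,"fingers":0.605},{"x":0,"y":0,"z":0.002,"yaw":0,"fingers":0.605}]'

```text
time: 20.15
eef_pos: [0.4343, 0.157, 0.0492]
tcp_rot: [1.0, 0.02, -0.0, -0.0]
contact_force: [-0.0, 0.9, -1.1]
opening: 0.397
finger_force: 5.3
```

Emit:
move_arm --plan '[{"x":0,"y":0,"z":0.001,"yaw":0,"fingers":0.605},{"x":0,"y":0,"z":0.001,"yaw":0,"fingers":0.605}]'

```text
time: 20.35
eef_pos: [0.4342, 0.157, 0.0481]
tcp_rot: [1.0, 0.02, -0.0, -0.0]
contact_force: [0.3, -0.9, -0.5]
opening: 0.396
finger_force: 5.3
```

Emit:
move_arm --plan '[{"x":0,"y":0,"z":0.001,"yaw":0,"fingers":0.605},{"x":0,"y":0,"z":0.001,"yaw":0,"fingers":0.605}]'

```text
time: 20.55
eef_pos: [0.4341, 0.157, 0.0471]
tcp_rot: [1.0, 0.02, -0.0, 0.0]
contact_force: [-0.6, -0.3, -0.9]
opening: 0.397
finger_force: 5.3
```

Emit:
move_arm --plan '[{"x":0,"y":0,"z":0.001,"yaw":0,"fingers":0.605},{"x":0,"y":0,"z":0.001,"yaw":0,"fingers":0.605}]'

```text
time: 20.75
eef_pos: [0.4344, 0.157, 0.0465]
tcp_rot: [1.0, 0.02, -0.0, 0.0]
contact_force: [-0.4, -1.0, 1.6]
opening: 0.4
finger_force: 5.5
```

Emit:
move_arm --plan '[{"x":0,"y":0,"z":0.001,"yaw":0,"fingers":0.605},{"x":0,"y":0,"z":0.001,"yaw":0,"fingers":0.605}]'

```text
time: 20.95
eef_pos: [0.4347, 0.1571, 0.0461]
tcp_rot: [1.0, 0.02, 0.0, -0.0]
contact_force: [-2.5, -0.5, 6.6]
opening: 0.396
finger_force: 5.8
```

Emit:
move_arm --plan '[{"x":0.002,"y":0,"z":0,"yaw":0,"fingers":0.605},{"x":0.004,"y":0,"z":-0.0004,"yaw":0,"fingers":0.605},{"x":0.006,"y":0,"z":-0.0008,"yaw":0,"fingers":0.605},{"x":0.008,"y":0,"z":-0.001,"yaw":0,"fingers":0.605},{"x":0.01,"y":0,"z":-0.0012,"yaw":0,"fingers":0.605}]'

```text
time: 21.45
eef_pos: [0.4444, 0.1574, 0.0464]
tcp_rot: [1.0, 0.02, -0.0, -0.0]
contact_force: [-1.9, 0.5, 3.1]
opening: 0.392
finger_force: 5.5
```

Emit:
move_arm --plan '[{"x":0.0025,"y":0,"z":-0.0002,"yaw":0,"fingers":0.605},{"x":0.005,"y":0,"z":-0.0002,"yaw":0,"fingers":0.605},{"x":0.0075,"y":0,"z":-0.0002,"yaw":0,"fingers":0.605},{"x":0.01,"y":0,"z":0,"yaw":0,"fingers":0.605},{"x":0.012,"y":0,"z":0.0001,"yaw":0,"fingers":0.605}]'

```text
time: 21.95
eef_pos: [0.4563, 0.1578, 0.0461]
tcp_rot: [1.0, 0.02, -0.0, 0.0]
contact_force: [-1.0, -0.1, 0.9]
opening: 0.391
finger_force: 5.2
```

Run:
```python
from h import *
delta([.4643,.1585,.0428],.0415)
a=ctrl.read_camera("wrist")
for x in coll(a,0,8)+coll(a,172,180):print(x)
```

```text
t 21.95 pos [0.4563 0.1578 0.0461] ang 0.0398 F [-0.9898 -0.1034  0.8513] open 0.3908 ff 5.20340770483017
tool delta [ 0.008  -0.0003  0.0033] yaw -0.0017474476521173246
(array([ 207,  161,  225,  178, 9985], dtype=int32), array([319.0604, 221.5828]))
(array([ 277,  217,   86,   76, 3311], dtype=int32), array([319.9544, 247.5128]))
```

Emit:
move_arm --plan '[{"x":0.0025,"y":0,"z":0.0002,"yaw":0,"fingers":0.605},{"x":0.005,"y":0,"z":0.0006,"yaw":0,"fingers":0.605},{"x":0.0075,"y":0,"z":0.001,"yaw":0,"fingers":0.605},{"x":0.01,"y":0,"z":0.0016,"yaw":0,"fingers":0.605},{"x":0.011,"y":0,"z":0.0018,"yaw":0,"fingers":0.605}]'

```text
time: 22.5
eef_pos: [0.4676, 0.1583, 0.0445]
tcp_rot: [1.0, 0.02, 0.0, -0.0]
contact_force: [-1.1, 0.6, 0.5]
opening: 0.395
finger_force: 5.1
```

Run:
```python
from h import *
delta([.4643,.1585,.0428],.0415)
a=ctrl.read_camera("wrist")
for x in coll(a,0,8)+coll(a,172,180):print(x)
```

```text
t 22.5 pos [0.4676 0.1583 0.0445] ang 0.0397 F [-1.0746  0.5656  0.4972] open 0.3948 ff 5.1231468468904495
tool delta [-0.0033 -0.0003  0.0017] yaw -0.0017784904122655487
(array([ 207,  183,  225,  157, 9543], dtype=int32), array([318.9727, 233.7066]))
(array([ 278,  233,   83,   67, 2518], dtype=int32), array([319.7983, 258.0949]))
(array([287, 388,  67,  23, 973], dtype=int32), array([319.5498, 399.4286]))
```

Emit:
move_arm --plan '[{"x":0.001,"y":0,"z":0.0006,"yaw":0,"fingers":0.605},{"x":0.0018,"y":0,"z":0.001,"yaw":0,"fingers":0.605},{"x":0.0018,"y":0,"z":0.001,"yaw":0,"fingers":0.603},{"x":0.0018,"y":0,"z":0.001,"yaw":0,"fingers":0.6},{"x":0.0018,"y":0,"z":0.001,"yaw":0,"fingers":0.598}]'

```text
time: 23.05
eef_pos: [0.4688, 0.1584, 0.0433]
tcp_rot: [1.0, 0.02, -0.0, -0.0]
contact_force: [0.0, 0.0, -0.3]
opening: 0.406
finger_force: 0.1
```

Emit:
move_arm --plan '[{"x":0,"y":0,"z":0,"yaw":0,"fingers":0.593},{"x":0,"y":0,"z":0,"yaw":0,"fingers":0.585},{"x":0,"y":0,"z":0,"yaw":0,"fingers":0.56},{"x":0,"y":0,"z":0,"yaw":0,"fingers":0.5},{"x":0,"y":0,"z":0,"yaw":0,"fingers":0.3}]'

```text
time: 23.55
eef_pos: [0.469, 0.1584, 0.0435]
tcp_rot: [1.0, 0.02, 0.0, -0.0]
contact_force: [0.2, 0.3, -0.2]
opening: 0.652
finger_force: 0.0
```

Emit:
move_arm --plan '[{"x":0,"y":0,"z":0,"yaw":0,"fingers":0.3},{"x":0,"y":0,"z":-0.02,"yaw":0,"fingers":0.2},{"x":0,"y":0,"z":-0.06,"yaw":0,"fingers":0.1},{"x":0,"y":0,"z":-0.11,"yaw":0,"fingers":0},{"x":0,"y":0,"z":-0.155,"yaw":0,"fingers":0}]'

```text
time: 24.05
eef_pos: [0.4688, 0.1583, 0.2004]
tcp_rot: [1.0, 0.02, 0.0, -0.0]
contact_force: [1.2, 0.7, 0.2]
opening: 0.997
finger_force: 0.0
```

Emit:
move_arm --plan '[{"x":0,"y":0,"z":-0.04,"yaw":0,"fingers":0},{"x":0,"y":0,"z":-0.05,"yaw":0,"fingers":0},{"x":0,"y":0.04,"z":-0.05,"yaw":0,"fingers":0},{"x":0,"y":0.08,"z":-0.05,"yaw":0,"fingers":0},{"x":0,"y":0.12,"z":-0.05,"yaw":0,"fingers":0}]'

```text
time: 24.55
eef_pos: [0.4732, 0.0376, 0.2478]
tcp_rot: [1.0, 0.021, -0.0, -0.0]
contact_force: [0.5, 0.2, -0.0]
opening: 1.003
finger_force: 0.0
```

Run:
```python
from h import *
delta([0,0,0])
for c,h,X in(("red",(0,8),[.470,.1585]),("yellow",(20,35),[.4583,-.1715])):
    for n in("scene","side"):
        e=[proj(n,X+[z]) for z in(.105,.105)];u=e[0]
        a,B=blobs(n,*h,(u[0]-25,u[1]-15,u[0]+25,u[1]+60))
        print(c,n,"tip expected",u,"base",proj(n,X+[.023]))
        for s,q in B:print(s,q)
# black dot patch change
for n in("scene","side"):
    o=cv2.imread(f"pics/{n}0.png")[:,:,::-1].astype(int);a=ctrl.read_camera(n).astype(int);u=proj(n,[.5675,-.0525,.1276]).astype(int)
    print(n,np.abs(o-a)[u[1]-10:u[1]+25,u[0]-15:u[0]+15].mean())
```

```text
t 24.55 pos [0.4732 0.0376 0.2478] ang 0.0412 F [ 0.4699  0.1664 -0.0147] open 1.0028 ff 0.0
tool delta [-0.4742  0.0181  0.2482] yaw None
red scene tip expected [411.1205 271.0759] base [407.1505 289.3537]
[378 262  62  59 943] [408.1601 290.0965]
[398 283  18  19 149] [405.3624 294.7987]
red side tip expected [295.2338 267.0714] base [296.4714 307.3178]
[287 263  13   8  89] [293.1573 266.2809]
[ 259  289   80   56 2272] [298.4542 316.0805]
yellow scene tip expected [322.6125 177.3925] base [323.1144 198.1434]
[298 175  54  50 827] [325.1536 200.0157]
[314 191  16  19 152] [321.375  202.4408]
yellow side tip expected [391.75   195.8242] base [389.8525 230.8808]
[385 193  10   6  47] [389.2766 195.3404]
[ 360  218   66   41 1544] [392.1503 237.0745]
scene 2.273015873015873
side 5.104444444444445
```

```bash
python3 -c "
from plant import ctrl
print(ctrl.sign_off())"
```

```text
the job is handed in; nothing more can be done
None
```

The red and yellow bulbs stand upright in their own trays, the black bulb is still in its rack pocket, and I handed the job in at about 24.6 s; sign-off returned no verdict, so I don't know the judged result, and I didn't check the jar, dish or screwdriver individually at the end.

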